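# Nest the guitar shop's funnels by kind

### The job

Put away the four steel funnels by kind, all standing mouth down: the two broad ones in the middle of the round mat and the two slim ones in the middle of the square mat, each small funnel standing on the mat and the large one of its kind lowered over it until its rim rests on the mat too. Let the large ones down gently so that they sit loose and upright and nothing is forced or jammed, leave the tape, the tin and the sanding block where they are, and let go of everything at the end.

Things in the scene. Friction and masses are not known exactly. Their poses are not given: they have to be found in the camera images.
- broad_small_mid (a point): Small broad funnel: plain steel, standing mouth down, squat; rim 92 mm across, 64 mm high: 4 mm lip at the rim, cone up to 34 mm height, where it is 16 mm across, then a spout 16 narrowing to 14 mm across from 34 to 64 mm height. Walls 3 mm, 42 to 78 g. Loose, round; grip it by the spout. This point: on its axis, half-way up; z up.
- broad_large_mid (a point): Large broad funnel: plain steel, standing mouth down; rim 120 mm across, 100 mm high: 4 mm lip at the rim, cone up to 48 mm height, where it is 32 mm across, then a spout 32 narrowing to 29 mm across from 48 to 100 mm height. Hollow, walls 3 mm; the small broad funnel fits inside with 5 mm play all round. 90 to 170 g. Loose, round; grip it by the spout. This point: on its axis, half-way up; z up.
- slim_small_mid (a point): Small slim funnel: plain steel, standing mouth down; the narrowest rim of the four, 54 mm across, 85 mm high: 4 mm lip at the rim, steep cone up to 48 mm height, where it is 16 mm across, then a spout 16 narrowing to 14 mm across from 48 to 85 mm height. Walls 3 mm, 35 to 65 g. Loose, round; grip it by the spout. This point: on its axis, half-way up; z up.
- slim_large_mid (a point): Large slim funnel: plain steel, standing mouth down; the tallest of the four, rim 76 mm across, 120 mm high: 4 mm lip at the rim, steep cone up to 70 mm height, where it is 30 mm across, then a spout 30 narrowing to 28 mm across from 70 to 120 mm height. Hollow, walls 3 mm; the small slim funnel fits inside with 4 mm play all round. 77 to 143 g. Loose, round; grip it by the spout. This point: on its axis, half-way up; z up.
- round_mat: Round black rubber mat, 145 mm across, 6 mm thick, fixed to the bench. Origin at the centre of its underside, on the bench top; z up.
- square_mat: Square black rubber mat, 135 by 135 mm, 6 mm thick, fixed to the bench. Origin at the centre of its underside, on the bench top; z up, x and y along its sides.
- tape: Bystander: roll of cream masking tape lying flat, 100 mm across with a 76 mm hole, 25 mm high. Origin at the centre of its underside.
- tin: Bystander: small round white tin with a brass lid, 38 mm across, 35 mm high, standing between the mats and the funnels. Origin at the centre of its underside.
- sanding_block: Bystander: cork sanding block, 70 by 100 mm, 30 mm high (x, y, z). Origin at the centre of its underside.
Things that resemble listed ones, but are neither listed nor needed, are in the scene too. Leave any purple look-alike of the part that bears broad_large_mid alone.

How it is judged (in metres and radians):
At the end, for the whole second after the job is handed in: Both broad funnels stand within 20 mm of the centre of the round mat and both slim ones within 20 mm of the centre of the square mat, each large one over its small one with their axes within 10 mm, every rim resting on the mat (height within 4 mm), upright within 0.08 rad, and still (horizontal distance between each of broad_small_mid, broad_large_mid and round_mat below 0.02 m and height (world z) of broad_small_mid between 0.034 and 0.042 m and angle between each of broad_small_mid, broad_large_mid, slim_small_mid, slim_large_mid's own z axis and vertical below 0.08 rad and linear speed of each of broad_small, broad_large, slim_small, slim_large below 0.02 m/s and height (world z) of broad_large_mid between 0.052 and 0.06 m and horizontal distance between each of slim_small_mid, slim_large_mid and square_mat below 0.02 m and height (world z) of slim_small_mid between 0.0445 and 0.0525 m and height (world z) of slim_large_mid between 0.062 and 0.07 m and horizontal distance between broad_small_mid and broad_large_mid below 0.01 m and horizontal distance between slim_small_mid and slim_large_mid below 0.01 m); the robot touches nothing.
It fails at once if the tape roll is pushed more than 30 mm from its place (distance of tape from where it was at the start of the episode above 0.03 m).
It fails at once if the tin is pushed more than 30 mm from its place (distance of tin from where it was at the start of the episode above 0.03 m).
It fails at once if the sanding block is pushed more than 30 mm from its place (distance of sanding_block from where it was at the start of the episode above 0.03 m).
It fails at once if the large broad funnel is forced onto the small one (more than 30 N between them) (contact force between broad_large and broad_small above 30 N).
It fails at once if the large slim funnel is forced onto the small one (more than 30 N between them) (contact force between slim_large and slim_small above 30 N).
It also fails if it takes over 109 s, if anything falls off the work surface, if the arm or the gripper's body presses on something with over 40 N, if the wrist force passes 120 N, or if a joint passes its speed limit or range.

### The arm

A 7-joint arm with a two-finger parallel gripper is mounted at the origin on the work surface. World frame = base frame: x ahead of the robot, y to its left, z up, the work surface at z = 0. Lengths are in m, angles in degrees, forces in N, time in s.
With the tool pointing down it reaches from about 0.4 to 0.85 m from the base axis. Payload 10.4 kg.
Tool frame: the origin (TCP) lies at the very end of the fingers, on their centre line; the grasp point (between the pads) lies 19 mm behind it (grasp_offset is the distance from the TCP to the grasp point, in m); z points along the fingers, y is the line along which they close (so a half turn about z gives the same grasp; the last joint's range is limited). The gripper opens to 85 mm and grips with 20 to 120 N. Pads are 22 mm wide; open, the fingers measure 114 mm over their backs; the gripper's body (76 mm by 85 mm) begins 54 mm behind the grasp point. The pads swing forward as they close: fully open they stand 13 mm farther back than shut.
Start: joints at [68.606, 19.034, -3.707, 83.658, 1.238, 77.344, -5.071], TCP at [0.215, -0.587, 0.231] pointing down, gripper open.
Joint ranges: [-148.97, 148.97], [-28.65, 121.19], [-84.17, 76.75], [9.2, 138.47], [-72.65, 252.65], [3.7, 117.97], [-149.18, 149.18]. Speed limits (degrees/s): [127.2, 127.2, 159.86, 159.86, 180, 180, 180].

### API

Orientations are given as a 3x3 rotation matrix whose columns are the frame's x, y, z axes.
In Python, from workcell import * gives the robot as it stands.
- The arm moves only by the tool carry_out, never from a script. Its argument "deltas" is a list that holds one entry, the list of rows, each a list of 7 numbers: the shift along the tool's x, y, z in cm, then the turn, a rotation vector about the tool's x, y, z in rad, then the opening, from 0 (shut) to 1 (fully open). In form: [[[x, y, z, rx, ry, rz, gripper], ...]]. A call has 1 to 12 rows; each row shifts and turns the commanded pose from where the row before left it, along the tool's axes as they then stand; what a row does not reach is not made up. A row lasts 1/10 s, in which the tool goes at most 50 mm and 8.59 degrees, less where a joint would pass 70% of its speed; a pose out of reach is approached as far as the arm can. A call is refused whole if a number of a shift passes 5 or a number of a turn 0.15, either way. A call with a gripper value outside its range is refused whole. The fingers move at their own pace and stop on an object; "newtons" is the grip in N (left out, the last holds). Time passes only in rows, so rows that do not move let the fingers close. It gives the time, the measured TCP pose, the force, the opening and the grip force at its end, in the units of the state.
- observe(): the state, without advancing time (a new reading comes with each control period).
- read_camera(name): name is "scene" or "side" or "wrist"; returns the picture (420x560x3 uint8, red, green, blue); there is no depth.
- camera_model(name): a dict with "vertical_fov" (degrees; the focal length in pixels is half the picture's height over the tangent of half this angle, whatever the lens; pixels are square), "cx", "cy" (the principal point, pixels), "rvec" (rotation vector, rad) and "tvec" (3), from world to camera coordinates, as OpenCV has them; the wrist camera has in their place "hand_eye" (4x4, takes a point from camera to tool coordinates, whose origin is the TCP and whose axes are the flange's). Camera axes: x right, y down, z forward; pixel columns grow to the right and rows downward; lengths in m; the calibration is good to about 2 mm. The wrist camera is an equidistant fisheye: a pixel r from the principal point sees the ray r / f radians off the axis. A picture is of the moment at which its call begins: read the wrist's pose just before it. camera_model takes no time and is no camera call.
- sign_off(): hands the job in; it is judged then, once.
The state is a dict: "clock": time; "q": joint angles; "joint_vel": joint speeds; "joint_efforts": joint torques, N m; "ee_pos": TCP position; "tcp_rot": TCP orientation; "ft_force": force on the tool from outside, world axes, zero at the start; "moment": the same for the moment, N m; "opening": opening from 0.0 (shut) to 1.0 (fully open); "grip_force": force on a finger pad.
Only numpy, scipy, OpenCV 4.12 (cv2) and the standard library are available. Lean on these libraries where they do the work, as an engineer would, in place of code of your own. Each camera call takes 0.05 s, during which the arm holds its last target. There are 200 camera calls.

## Working session

There is one attempt and no reset: what is moved stays moved. The work goes in short steps, Python scripts to look and compute and a tool call to move; the robot and the scene stay as the last step left them, time stands still between calls to the robot, and variables do not carry over. Pictures are saved under pics/ and viewed, at most 14 in all, crops included, and the job is handed in when it is done.

Besides the shell and the picture viewer there is one more tool, called after "Emit:" by a JSON object that holds its "name" and its "arguments". carry_out: Moves the arm, as the interface text tells. Its arguments: {"type":"object","properties":{"deltas":{"type":"array","items":{"type":"array","items":{"type":"array","items":{"type":"number"}}}},"newtons":{"type":"number"}},"required":["deltas"]}

```bash
mkdir -p pics; ls; python3 - <<'E'
from workcell import *
import cv2
o=observe();print(o)
for n in("scene","side","wrist"):
    print(n,camera_model(n)); cv2.imwrite(f"pics/{n}0.png",read_camera(n)[:,:,::-1])
E
```

```text
pics
{'clock': 0.0, 'q': array([68.60551265, 19.07229758, -3.7070385 , 83.70642359,  1.23945785,
       77.3425182 , -5.07212637]), 'joint_vel': array([-0.05268869, -0.02491176, -0.01073785, -0.08518222, -0.10641741,
       -0.00137121, -0.09176887]), 'joint_efforts': array([-1.11773606e-03, -6.25446510e+01,  4.81463608e-02, -3.91613138e+01,
        1.60854904e-02,  9.96934745e-03, -2.28394617e-05]), 'ee_pos': array([ 0.21463961, -0.58658978,  0.23050893]), 'tcp_rot': array([[ 9.39095535e-01,  3.43655703e-01, -5.78131633e-04],
       [ 3.43656176e-01, -9.39094645e-01,  1.29647335e-03],
       [-9.73798580e-05, -1.41619084e-03, -9.99998992e-01]]), 'ft_force': array([-0.42394703,  0.5261474 ,  0.74253943]), 'moment': array([0.03739958, 0.02509311, 0.0082977 ]), 'grip_force': 0.0, 'opening': 1.0002190931682564}
scene {'vertical_fov': 57.9090904522137, 'cx': 271.7007108446082, 'cy': 207.5908762206494, 'rvec': array([ 2.11060334,  0.68357245, -0.32473857]), 'tvec': array([-0.43323975, -0.15003686,  1.26726261])}
side {'vertical_fov': 50.52594435741258, 'cx': 284.5393192687716, 'cy': 207.49816535511198, 'rvec': array([ 0.39214209, -2.61504906,  1.44732652]), 'tvec': array([0.52057613, 0.14511964, 0.99894594])}
wrist {'vertical_fov': 65.70646984690485, 'cx': 284.2035625615971, 'cy': 207.96925293392945, 'hand_eye': array([[ 1.27127778e-03, -9.60884589e-01, -2.76946186e-01,
         7.05912282e-02],
       [ 9.99999132e-01,  1.12567599e-03,  6.84724968e-04,
        -6.06713644e-04],
       [-3.46189998e-04, -2.76946816e-01,  9.60885186e-01,
        -1.43205582e-01],
       [ 0.00000000e+00,  0.00000000e+00,  0.00000000e+00,
         1.00000000e+00]])}
```

View pics/scene0.png

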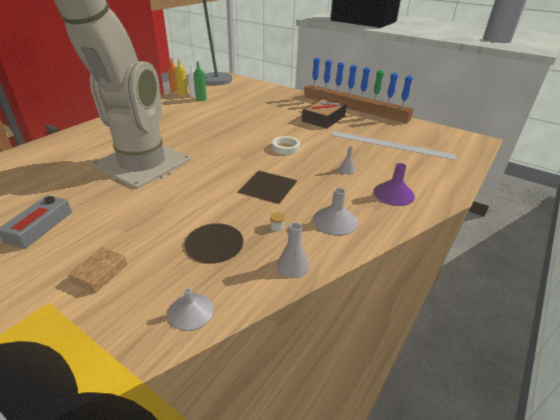

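View pics/side0.png

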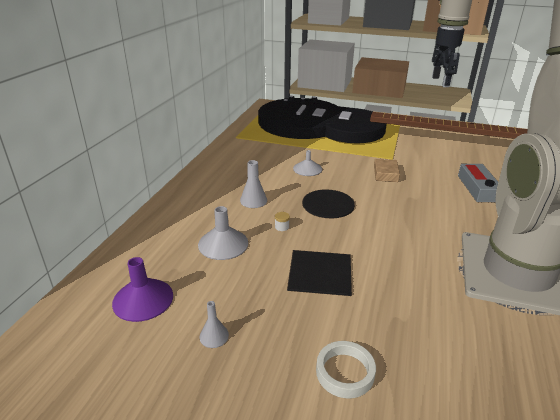

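The scene picture shows small broad at (190,305), large slim at (294,250), large broad at (337,213), small slim at (348,163), the round mat at (214,242) and the square mat at (268,187). The purple decoy is at (395,185). The side view agrees.

```bash
cat > h.py <<'E'
from workcell import *
import numpy as np, cv2
from scipy.optimize import least_squares
from scipy.spatial.transform import Rotation as Ro
def ray(name,uv,o=None):
    m=camera_model(name); f=210/np.tan(np.radians(m["vertical_fov"]/2))
    d=np.array([(uv[0]-m["cx"])/f,(uv[1]-m["cy"])/f])
    if name=="wrist":
        r=np.hypot(*d); v=np.r_[d/r*np.sin(r),np.cos(r)]; H=np.array(m["hand_eye"])
        return o["tcp_rot"]@H[:3,3]+o["ee_pos"], o["tcp_rot"]@H[:3,:3]@v
    R=cv2.Rodrigues(m["rvec"])[0]
    return -R.T@m["tvec"], R.T@np.r_[d,1]
def at(name,uv,z,o=None):
    c,d=ray(name,uv,o); return (c+d*(z-c[2])/d[2])[:2]
def wproj(P,o):
    m=camera_model("wrist"); f=210/np.tan(np.radians(m["vertical_fov"]/2)); H=np.array(m["hand_eye"])
    p=(np.atleast_2d(P)-o["ee_pos"])@o["tcp_rot"]; p=(p-H[:3,3])@H[:3,:3]
    r=np.hypot(p[:,0],p[:,1]); t=np.arctan2(r,p[:,2])
    return np.c_[m["cx"]+f*t*p[:,0]/r, m["cy"]+f*t*p[:,1]/r]
def proj(name,P):
    m=camera_model(name); f=210/np.tan(np.radians(m["vertical_fov"]/2))
    return cv2.projectPoints(np.atleast_2d(P).astype(float),m["rvec"],m["tvec"],np.array([[f,0,m["cx"]],[0,f,m["cy"]],[0,0,1.]]),None)[0][:,0]
E
python3 - <<'E'
from h import *
for n,z,a,b in [("bs",.064,(188,291),(308,151)),("sl",.12,(295,227),(253,163)),("bl",.1,(339,192),(222,209)),("ss",.085,(350,149),(211,303)),("round",.006,(214,242),(328,204)),("sq",.006,(268,187),(320,272)),("tin",.035,(277,217),(281,216)),("tape",.025,(286,143),(346,362)),("cork",.03,(98,263),(387,164)),("purple",.1,(399,167),(137,261))]:
    p,q=at("scene",a,z),at("side",b,z); print(n,p.round(4),q.round(4),np.hypot(*((p+q)/2)).round(3))
for c in ("scene","side"): 
    im=read_camera(c)
    cv2.imwrite(f"pics/{c}.png",im[:,:,::-1])
E
```

```text
bs [ 0.5742 -0.343 ] [ 0.5698 -0.3393] 0.666
sl [ 0.6698 -0.1122] [ 0.6627 -0.1033] 0.675
bl [0.6711 0.0954] [0.6637 0.102 ] 0.675
ss [0.5773 0.3566] [0.5691 0.3717] 0.679
round [ 0.4689 -0.1595] [ 0.4622 -0.1457] 0.49
sq [0.4293 0.1243] [0.4201 0.1399] 0.445
tin [ 0.5572 -0.0137] [ 0.555  -0.0064] 0.556
tape [0.3293 0.3717] [0.3225 0.3767] 0.496
cork [ 0.3305 -0.3838] [ 0.3296 -0.396 ] 0.511
purple [0.7485 0.3126] [0.7444 0.3243] 0.812
```

Emit:
{"name": "carry_out", "arguments": {"deltas": [[[3.5, -0.9, 0, 0, 0, 0, 1], [3.5, -0.9, 0, 0, 0, 0, 1], [3.5, -0.9, 0, 0, 0, 0, 1], [3.5, -0.9, 0, 0, 0, 0, 1], [3.5, -0.9, 0, 0, 0, 0, 1], [3.5, -0.9, 0, 0, 0, 0, 1], [3.5, -0.9, 0, 0, 0, 0, 1], [3.5, -0.9, 0, 0, 0, 0, 1], [3.5, -0.9, 0, 0, 0, 0, 1], [3.5, -0.9, 2, 0, 0, 0, 0.6], [3.5, -0.9, 2, 0, 0, 0, 0.6], [3.5, -0.9, 3, 0, 0, 0, 0.6]]]}}

```text
clock: 1.45
ee_pos: [0.5739, -0.3407, 0.1619]
tcp_rot: [[0.939, 0.343, 0.002], [0.343, -0.939, -0.001], [0.002, 0.002, -1.0]]
ft_force: [0.8, -0.8, -0.8]
opening: 0.602
grip_force: 0.0
```

```bash
python3 - <<'E'
from h import *
# mats from fixed cams (pictures saved before the move)
for c in("scene","side"):
    im=cv2.imread(f"pics/{c}.png"); m=(im.max(2)<45).astype(np.uint8)
    n,l,s,ce=cv2.connectedComponentsWithStats(m)
    for k,g in(("round",np.r_[.466,-.152,.006]),("sq",np.r_[.425,.132,.006])):
        u,v=proj(c,g)[0].round().astype(int); i=l[v,u]
        cn=cv2.findContours((l==i).astype(np.uint8),0,1)[0][0][:,0]
        pts=np.array([at(c,p,.006) for p in cn],np.float32)
        r=cv2.minAreaRect(pts); e=cv2.fitEllipse(pts)
        print(c,k,s[i,4],np.round(r[0],4),np.round(r[1],4),round(r[2],1),np.round(e[0],4),np.round(e[1],4))
o=observe();print(o["ee_pos"],o["clock"],o["opening"])
cv2.imwrite("pics/w1.png",read_camera("wrist")[:,:,::-1])
print(wproj([[.572,-.341,.064],[.572,-.341,0]],o))
E
```

```text
Traceback (most recent call last):
cv2.error: OpenCV(4.12.0) /io/opencv/modules/imgproc/src/shapedescr.cpp:361: error: (-201:Incorrect size of input array) There should be at least 5 points to fit the ellipse in function 'fitEllipseNoDirect'
```

```bash
python3 - <<'E'
from h import *
o=observe();print(o["ee_pos"],o["clock"],o["opening"])
cv2.imwrite("pics/w1.png",read_camera("wrist")[:,:,::-1])
print(wproj([[.572,-.341,.064],[.572,-.341,0]],o))
for c in("scene","side"):
    im=cv2.imread(f"pics/{c}.png"); m=cv2.morphologyEx((im.max(2)<65).astype(np.uint8),cv2.MORPH_CLOSE,np.ones((3,3)))
    n,l,s,ce=cv2.connectedComponentsWithStats(m)
    for k,g in(("round",np.r_[.466,-.152,.006]),("sq",np.r_[.425,.132,.006])):
        u,v=proj(c,g)[0].round().astype(int); i=l[v,u]; print(im[v,u],i)
        if i==0: continue
        cn=max(cv2.findContours((l==i).astype(np.uint8),0,1)[0],key=len)[:,0]
        pts=np.array([at(c,p,.006) for p in cn],np.float32)
        r=cv2.minAreaRect(pts); e=cv2.fitEllipse(pts)
        print(c,k,s[i,4],np.round(r[0],4),np.round(r[1],4),round(r[2],1),np.round(e[0],4),np.round(e[1],4))
E
```

```text
[ 0.57385855 -0.3407319   0.16190187] 1.45 0.6017676555020464
[[283.98970326 211.82491713]
 [283.86540902 192.78875581]]
[48 60 70] 0
[51 64 73] 0
[30 30 30] 58
side round 1158 [ 0.4631 -0.1518] [0.1408 0.1419] 17.9 [ 0.4633 -0.1519] [0.1417 0.1436]
[28 28 29] 69
side sq 2483 [0.4204 0.1372] [0.1342 0.1378] 10.5 [0.4208 0.1375] [0.1552 0.1601]
```

View pics/w1.png

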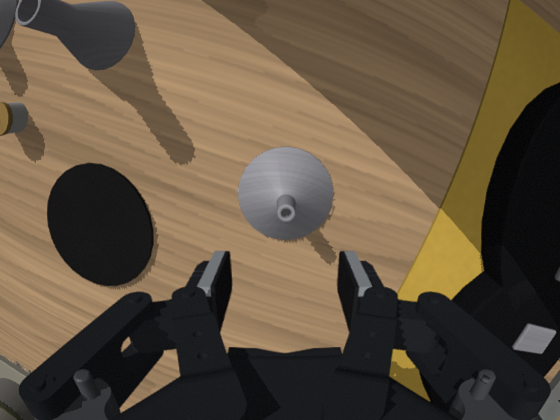

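Small broad funnel's spout mouth is at (286,211) and its rim centre at (286,193), within 2 px of prediction. The round mat is at about (100,224).

Emit:
{"name": "carry_out", "arguments": {"deltas": [[[0, 0.1, 3, 0, 0, 0, 0.5], [0, 0, 3, 0, 0, 0, 0.5], [0, 0, 3, 0, 0, 0, 0.5], [0, 0, 1.5, 0, 0, 0, 0.5], [0, 0, 0.5, 0, 0, 0, 0.5], [0, 0, 0, 0, 0, 0, 0.5]]]}}

```text
clock: 2.1
ee_pos: [0.5725, -0.3422, 0.0515]
tcp_rot: [[0.939, 0.344, -0.0], [0.344, -0.939, 0.0], [-0.0, -0.0, -1.0]]
ft_force: [0.4, 0.3, -0.1]
opening: 0.503
grip_force: 0.0
```

```bash
python3 - <<'E'
from h import *
im=cv2.imread("pics/w1.png"); o=observe(); o1=dict(o); o1["ee_pos"]=np.array([ 0.57385855,-0.3407319,0.16190187]); o1["tcp_rot"]=np.array([[.939,.343,.002],[.343,-.939,-.001],[.002,.002,-1]])
print("bs",at("wrist",(286,211),.064,o1),at("wrist",(286,193),.0,o1))
m=(im.max(2)<50).astype(np.uint8); n,l,s,ce=cv2.connectedComponentsWithStats(m); i=l[224,100]
cn=max(cv2.findContours((l==i).astype(np.uint8),0,1)[0],key=len)[:,0]
pts=np.array([at("wrist",p,.006,o1) for p in cn],np.float32); print(s[i],cv2.fitEllipse(pts))
print("now",o["ee_pos"], o["tcp_rot"][:,2])
E
```

```text
bs [ 0.57312648 -0.34218906] [ 0.57245785 -0.34293338]
[  47  163  106  123 9941] ((0.4666133224964142, -0.15780417621135712), (0.14194048941135406, 0.14388518035411835), 49.07585906982422)
now [ 0.57253173 -0.3422166   0.05152259] [-7.94137093e-05  6.14059738e-05 -9.99999995e-01]
```

Emit:
{"name": "carry_out", "arguments": {"deltas": [[[0, 0, 1.3, 0, 0, 0, 0.5], [0, 0, 0, 0, 0, 0, 0.3], [0, 0, 0, 0, 0, 0, 0], [0, 0, 0, 0, 0, 0, 0], [0, 0, 0, 0, 0, 0, 0], [0, 0, 0, 0, 0, 0, 0]]], "newtons": 40}}

```text
clock: 2.7
ee_pos: [0.5726, -0.3422, 0.0386]
tcp_rot: [[0.939, 0.344, 0.0], [0.344, -0.939, -0.0], [0.0, 0.0, -1.0]]
ft_force: [1.5, -0.6, 0.2]
opening: 0.163
grip_force: 39.1
```

Emit:
{"name": "carry_out", "arguments": {"deltas": [[[0, 0, -2, 0, 0, 0, 0], [0, 0, -3, 0, 0, 0, 0], [0, -1, -1, 0, 0, 0, 0], [-0.4, -2.5, 0, 0, 0, 0, 0], [-0.5, -3, 0, 0, 0, 0, 0], [-0.5, -3, 0, 0, 0, 0, 0], [-0.5, -3, 0, 0, 0, 0, 0], [-0.5, -3, 0, 0, 0, 0, 0], [-0.5, -2.5, 0, 0, 0, 0, 0], [-0.4, -2, 0, 0, 0, 0, 0], [-0.35, -1, 0, 0, 0, 0, 0], [0, 0, 0, 0, 0, 0, 0]]]}}

```text
clock: 3.9
ee_pos: [0.4654, -0.1566, 0.0983]
tcp_rot: [[0.939, 0.345, -0.0], [0.345, -0.939, -0.0], [-0.0, 0.0, -1.0]]
ft_force: [-0.1, -0.3, -1.6]
opening: 0.157
grip_force: 39.1
```

```bash
python3 - <<'E'
from h import *
o=observe(); im=read_camera("wrist")[:,:,::-1].copy()
g=np.r_[.466,-.157,.006]; t=np.linspace(0,2*np.pi,60)
c=g+.0725*np.c_[np.cos(t),np.sin(t),0*t]
cv2.polylines(im,[wproj(c,o).round().astype(np.int32)],True,(0,0,255))
cv2.imwrite("pics/w2.png",im); print(o["ee_pos"],o["opening"],o["grip_force"])
E
```

```text
[ 0.46535666 -0.1565769   0.09825163] 0.15714411127067593 39.05891371413175
```

View pics/w2.png

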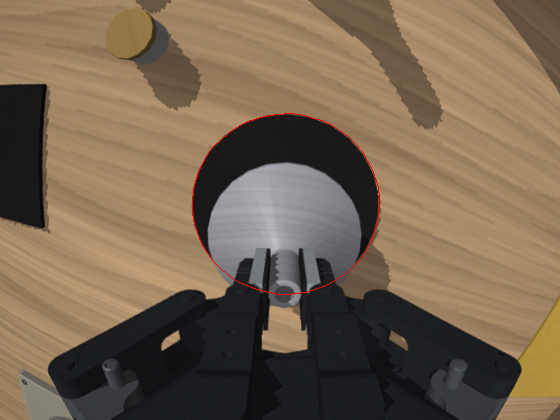

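The red predicted ring matches the mat edge, centred at (286,204), and the funnel hangs upright in the grip. I'll lower it now.

Emit:
{"name": "carry_out", "arguments": {"deltas": [[[0, 0, 2, 0, 0, 0, 0], [0, 0, 2, 0, 0, 0, 0], [0, 0, 0.8, 0, 0, 0, 0], [0, 0, 0.4, 0, 0, 0, 0], [0, 0, 0.1, 0, 0, 0, 0], [0, 0, 0, 0, 0, 0, 0], [0, 0, 0, 0, 0, 0, 0.25], [0, 0, 0, 0, 0, 0, 0.4], [0, 0, 0, 0, 0, 0, 0.4], [0, 0, 0, 0, 0, 0, 0.4]]]}}

```text
clock: 4.95
ee_pos: [0.4662, -0.1575, 0.0456]
tcp_rot: [[0.939, 0.344, 0.0], [0.344, -0.939, -0.0], [0.0, 0.0, -1.0]]
ft_force: [-0.4, -1.4, 0.6]
opening: 0.401
grip_force: 0.0
```

Emit:
{"name": "carry_out", "arguments": {"deltas": [[[0, 0, -3, 0, 0, 0, 0.6], [0, 0, -4, 0, 0, 0, 0.6], [0, 0, -4, 0, 0, 0, 0.6], [1, -1.6, -2, 0, 0, 0, 0.6], [1.8, -3, 0, 0, 0, 0, 0.6], [1.8, -3, 0, 0, 0, 0, 0.6], [1.8, -3, 0, 0, 0, 0, 0.6], [1.8, -3, 0, 0, 0, 0, 0.6], [1.8, -3, 0, 0, 0, 0, 0.6], [1.8, -3, 0, 0, 0, 0, 0.6], [1.8, -3, 0, 0, 0, 0, 0.6], [1.8, -3, 0, 0, 0, 0, 0.6]]]}}

```text
clock: 6.15
ee_pos: [0.5228, 0.1372, 0.1754]
tcp_rot: [[0.939, 0.343, 0.0], [0.343, -0.939, -0.0], [0.0, 0.0, -1.0]]
ft_force: [0.4, -0.3, -0.4]
opening: 0.597
grip_force: 0.0
```

Emit:
{"name": "carry_out", "arguments": {"deltas": [[[1.8, -3, 0, 0, 0, 0, 0.6], [1.8, -3, 0, 0, 0, 0, 0.6], [1.8, -3, 0, 0, 0, 0, 0.6], [1.8, -3, 0, 0, 0, 0, 0.6], [1.8, -3, 0, 0, 0, 0, 0.6], [1.8, -3, 0, 0, 0, 0, 0.6], [1.8, -2, 0, 0, 0, 0, 0.6], [0.3, -0.5, 0, 0, 0, 0, 0.6], [0, 0, 0, 0, 0, 0, 0.6], [0, 0, 0, 0, 0, 0, 0.6]]]}}

```text
clock: 7.15
ee_pos: [0.5736, 0.3716, 0.1752]
tcp_rot: [[0.939, 0.343, 0.0], [0.343, -0.939, -0.001], [-0.0, 0.001, -1.0]]
ft_force: [-0.2, -0.9, -0.0]
opening: 0.604
grip_force: 0.0
```

```bash
python3 - <<'E'
from h import *
o=observe(); im=read_camera("wrist")[:,:,::-1].copy()
cv2.imwrite("pics/w3.png",im); print(o["ee_pos"],o["q"],wproj([[.573,.364,.085],[.573,.364,0]],o))
E
```

```text
[0.57355675 0.37156843 0.17518097] [ -12.80455466   32.50793087  -35.52757116   76.36690306   18.73638939
   76.95840852 -118.19701259] [[293.86721652 216.17179957]
 [291.34323679 190.6631635 ]]
```

View pics/w3.png

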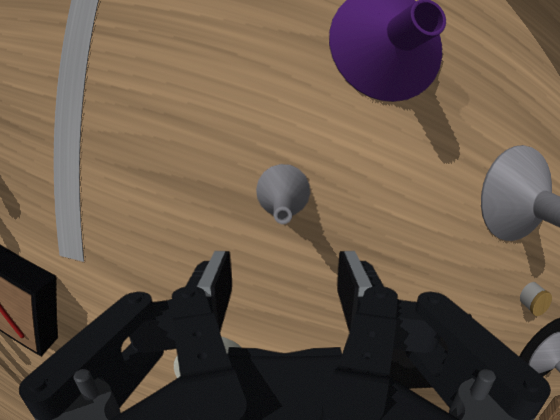

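Small slim: spout mouth at (282,214), rim centre at (283,190), almost under the tool. Descending.

Emit:
{"name": "carry_out", "arguments": {"deltas": [[[-0.1, -0.1, 3, 0, 0, 0, 0.5], [0, 0, 3, 0, 0, 0, 0.5], [0, 0, 3, 0, 0, 0, 0.5], [0, 0, 2, 0, 0, 0, 0.5], [0, 0, 1, 0, 0, 0, 0.5], [0, 0, 0.2, 0, 0, 0, 0.5], [0, 0, 0, 0, 0, 0, 0.3], [0, 0, 0, 0, 0, 0, 0.15], [0, 0, 0, 0, 0, 0, 0], [0, 0, 0, 0, 0, 0, 0], [0, 0, 0, 0, 0, 0, 0]]]}}

```text
clock: 8.3
ee_pos: [0.5728, 0.3736, 0.0547]
tcp_rot: [[0.939, 0.343, 0.002], [0.343, -0.939, 0.001], [0.002, -0.0, -1.0]]
ft_force: [0.3, -2.1, 6.3]
opening: 0.158
grip_force: 39.5
```

Emit:
{"name": "carry_out", "arguments": {"deltas": [[[0, 0, -1, 0, 0, 0, 0], [0, 0, -2, 0, 0, 0, 0], [0, 0, -2, 0, 0, 0, 0], [-1, 0.8, -1, 0, 0, 0, 0], [-2.5, 1.9, 0, 0, 0, 0, 0], [-3, 2.3, 0, 0, 0, 0, 0], [-3, 2.3, 0, 0, 0, 0, 0], [-3, 2.3, 0, 0, 0, 0, 0], [-3, 2.3, 0, 0, 0, 0, 0], [-3, 2.3, 0, 0, 0, 0, 0], [-2.5, 1.9, 0, 0, 0, 0, 0], [-1.4, 0.9, 0, 0, 0, 0, 0]]]}}

```text
clock: 9.5
ee_pos: [0.419, 0.1344, 0.1136]
tcp_rot: [[0.94, 0.342, 0.0], [0.342, -0.94, -0.002], [-0.0, 0.002, -1.0]]
ft_force: [-0.1, 1.2, -0.4]
opening: 0.158
grip_force: 39.2
```

Emit:
{"name": "carry_out", "arguments": {"deltas": [[[0, 0, 0, 0, 0, 0, 0], [0, 0, 0, 0, 0, 0, 0]]]}}

```text
clock: 9.7
ee_pos: [0.4206, 0.1371, 0.114]
tcp_rot: [[0.939, 0.344, 0.002], [0.344, -0.939, -0.0], [0.001, 0.001, -1.0]]
ft_force: [-0.5, 0.4, -0.3]
opening: 0.16
grip_force: 39.1
```

```bash
python3 - <<'E'
from h import *
o=observe(); im=read_camera("wrist")[:,:,::-1].copy()
s=.0675*np.array([[1,1],[1,-1],[-1,-1],[-1,1]]); a=np.radians(10.5); R=np.array([[np.cos(a),-np.sin(a)],[np.sin(a),np.cos(a)]])
P=np.c_[s@R.T+[.421,.137],np.full(4,.006)]
cv2.polylines(im,[wproj(P,o).round().astype(np.int32)],True,(0,0,255))
cv2.imwrite("pics/w4.png",im); print(o["ee_pos"],o["tcp_rot"],o["opening"],o["grip_force"],o["ft_force"],wproj(P,o))
E
```

```text
[0.42064913 0.1370911  0.11398124] [[ 9.39131279e-01  3.43555122e-01  1.52245825e-03]
 [ 3.43555600e-01 -9.39132337e-01 -5.62505746e-05]
 [ 1.41046460e-03  5.75875733e-04 -9.99998839e-01]] 0.16006114803217017 39.1355687007308 [-0.52453042  0.36457255 -0.26944815] [[213.49015041 108.66952946]
 [383.19787363 138.61402638]
 [346.31021591 289.21642603]
 [196.34224246 266.18263994]]
```

View pics/w4.png

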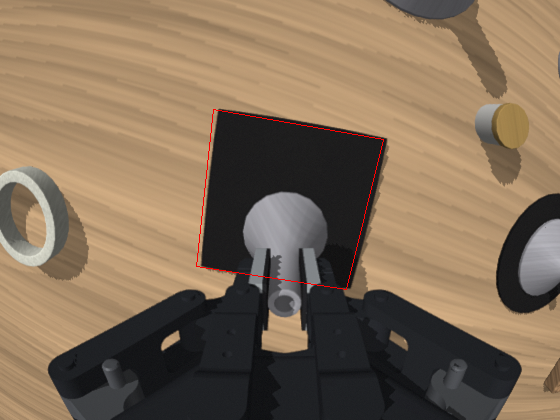

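Mat edges sit 2–3 px right of the prediction, so I'll shift 2 mm along tool y. The funnel is upright in the grip.

Emit:
{"name": "carry_out", "arguments": {"deltas": [[[0, 0.2, 2, 0, 0, 0, 0], [0, 0, 2, 0, 0, 0, 0], [0, 0, 0.8, 0, 0, 0, 0], [0, 0, 0.2, 0, 0, 0, 0], [0, 0, 0.2, 0, 0, 0, 0], [0, 0, 0, 0, 0, 0, 0], [0, 0, 0, 0, 0, 0, 0]]]}}

```text
clock: 10.45
ee_pos: [0.4213, 0.135, 0.0619]
tcp_rot: [[0.939, 0.344, 0.001], [0.344, -0.939, 0.0], [0.001, 0.0, -1.0]]
ft_force: [-0.2, -0.2, -0.2]
opening: 0.16
grip_force: 39.1
```

Emit:
{"name": "carry_out", "arguments": {"deltas": [[[0, 0, 0.1, 0, 0, 0, 0], [0, 0, 0, 0, 0, 0, 0]]]}}

```text
clock: 10.65
ee_pos: [0.4212, 0.1348, 0.0606]
tcp_rot: [[0.939, 0.344, 0.001], [0.344, -0.939, -0.0], [0.001, 0.0, -1.0]]
ft_force: [0.3, -0.1, 0.1]
opening: 0.159
grip_force: 39.3
```

Emit:
{"name": "carry_out", "arguments": {"deltas": [[[0, 0, 0, 0, 0, 0, 0.3], [0, 0, 0, 0, 0, 0, 0.45], [0, 0, 0, 0, 0, 0, 0.45], [0, 0, -2, 0, 0, 0, 0.45], [0, 0, -4, 0, 0, 0, 0.75], [0, 0, -4, 0, 0, 0, 0.75], [2, 1, -4, 0, 0, 0, 0.75], [3.5, 1.9, 0, 0, 0, 0, 0.75], [4, 2.2, 0, 0, 0, 0, 0.75], [4, 2.2, 0, 0, 0, 0, 0.75], [4, 2.2, 0, 0, 0, 0, 0.75], [3.4, 1.8, 0, 0, 0, 0, 0.75]]]}}

```text
clock: 11.85
ee_pos: [0.6579, 0.0993, 0.1995]
tcp_rot: [[0.94, 0.342, -0.001], [0.342, -0.94, -0.001], [-0.001, 0.0, -1.0]]
ft_force: [-0.9, 0.5, 1.1]
opening: 0.749
grip_force: 0.0
```

Emit:
{"name": "carry_out", "arguments": {"deltas": [[[1, 0.45, 0, 0, 0, 0, 0.75], [0, 0, 0, 0, 0, 0, 0.75], [0, 0, 0, 0, 0, 0, 0.75]]]}}

```text
clock: 12.15
ee_pos: [0.6662, 0.1002, 0.1999]
tcp_rot: [[0.939, 0.344, -0.001], [0.344, -0.939, 0.0], [-0.001, -0.001, -1.0]]
ft_force: [-0.9, 0.3, -0.4]
opening: 0.751
grip_force: 0.0
```

```bash
python3 - <<'E'
from h import *
o=observe(); im=read_camera("wrist")[:,:,::-1].copy()
cv2.imwrite("pics/w5.png",im); print(o["ee_pos"],wproj([[.667,.1,.1],[.667,.1,0]],o))
np.savez("o5.npz",ee_pos=o["ee_pos"],tcp_rot=o["tcp_rot"])
E
```

```text
[0.66623956 0.10022591 0.19992425] [[285.44741849 207.72852036]
 [285.12712587 181.97828327]]
```

View pics/w5.png

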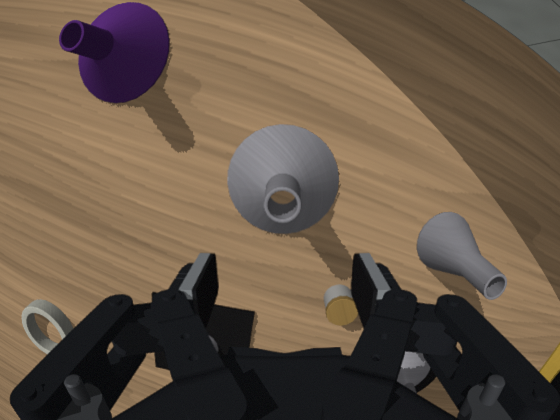

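Large broad: spout mouth at (283,203), rim centre at (284,180). That needs +3 mm along tool x and −1 mm along y.

Emit:
{"name": "carry_out", "arguments": {"deltas": [[[0.3, -0.1, 3, 0, 0, 0, 0.75], [0, 0, 3, 0, 0, 0, 0.75], [0, 0, 3, 0, 0, 0, 0.75], [0, 0, 3, 0, 0, 0, 0.75], [0, 0, 1.3, 0, 0, 0, 0.75], [0, 0, 0.3, 0, 0, 0, 0.65], [0, 0, 0, 0, 0, 0, 0.5], [0, 0, 0, 0, 0, 0, 0.2], [0, 0, 0, 0, 0, 0, 0.2], [0, 0, 0, 0, 0, 0, 0.2], [0, 0, 0, 0, 0, 0, 0.2]]]}}

```text
clock: 13.3
ee_pos: [0.6704, 0.102, 0.0665]
tcp_rot: [[0.939, 0.344, 0.003], [0.344, -0.939, 0.0], [0.003, 0.001, -1.0]]
ft_force: [-1.4, -0.1, 7.7]
opening: 0.335
grip_force: 40.0
```

Emit:
{"name": "carry_out", "arguments": {"deltas": [[[0, 0, -1, 0, 0, 0, 0.2], [0, 0, -2, 0, 0, 0, 0.2], [0, 0, -3, 0, 0, 0, 0.2], [0, 0, -3, 0, 0, 0, 0.2], [-1, 0.6, -1, 0, 0, 0, 0.2], [-2.5, 1.5, 0, 0, 0, 0, 0.2], [-3.5, 2.2, 0, 0, 0, 0, 0.2], [-3.5, 2.2, 0, 0, 0, 0, 0.2], [-3.5, 2.2, 0, 0, 0, 0, 0.2], [-3.5, 2.2, 0, 0, 0, 0, 0.2], [-3.5, 2.2, 0, 0, 0, 0, 0.2], [-3.5, 2.2, 0, 0, 0, 0, 0.2]]]}}

```text
clock: 14.5
ee_pos: [0.49, -0.1278, 0.1643]
tcp_rot: [[0.939, 0.343, 0.0], [0.343, -0.939, -0.001], [-0.0, 0.001, -1.0]]
ft_force: [0.4, -0.2, -0.5]
opening: 0.338
grip_force: 39.8
```

Emit:
{"name": "carry_out", "arguments": {"deltas": [[[-2.3, 1.4, 0, 0, 0, 0, 0.2], [-1.2, 0.6, 0, 0, 0, 0, 0.2], [0, 0, 0, 0, 0, 0, 0.2], [0, 0, 0, 0, 0, 0, 0.2]]]}}

```text
clock: 14.9
ee_pos: [0.4658, -0.1567, 0.1644]
tcp_rot: [[0.939, 0.343, 0.0], [0.343, -0.939, -0.0], [0.0, 0.0, -1.0]]
ft_force: [0.0, 0.5, -0.9]
opening: 0.343
grip_force: 39.8
```

```bash
python3 - <<'E'
from h import *
o=observe(); im=read_camera("wrist")[:,:,::-1].copy()
c=np.r_[o["ee_pos"][:2],o["ee_pos"][2]-.0665]; t=np.linspace(0,2*np.pi,60); C=np.c_[np.cos(t),np.sin(t),0*t]
def ring(ctr,r,col): cv2.polylines(im,[wproj(np.asarray(ctr)+r*C,o).round().astype(np.int32)],True,col)
ring([.4662,-.1575,.006],.0725,(0,0,255)); ring([.4662,-.1575,.006],.046,(0,255,255)); ring(c,.060,(0,255,0)); ring(c+[0,0,.1],.0145,(0,255,0))
cv2.imwrite("pics/w6.png",im); print(o["ee_pos"],o["tcp_rot"][:,2],(o["tcp_rot"].T@(np.r_[.4662,-.1575,.2]-o["ee_pos"])))
E
```

```text
[ 0.46584881 -0.15667516  0.16441689] [ 3.65763624e-04 -1.63288387e-04 -9.99999920e-01] [ 5.68033851e-05  9.05204757e-04 -3.55828484e-02]
```

View pics/w6.png

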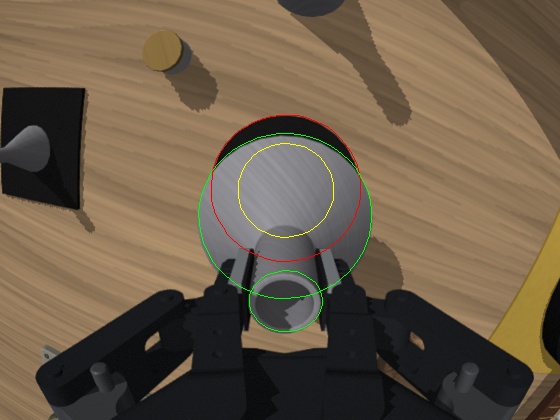

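The funnel's rim and spout match the green predicted rings, and the mat matches the red one. I'll lower it with a 1 mm y correction and check force on the way.

Emit:
{"name": "carry_out", "arguments": {"deltas": [[[0, 0.1, 2, 0, 0, 0, 0.2], [0, 0, 2, 0, 0, 0, 0.2], [0, 0, 1.5, 0, 0, 0, 0.2], [0, 0, 1, 0, 0, 0, 0.2], [0, 0, 0.5, 0, 0, 0, 0.2], [0, 0, 0, 0, 0, 0, 0.2]]]}}

```text
clock: 15.55
ee_pos: [0.4663, -0.1574, 0.094]
tcp_rot: [[0.939, 0.344, -0.001], [0.344, -0.939, 0.0], [-0.0, -0.001, -1.0]]
ft_force: [0.5, 0.6, -0.5]
opening: 0.34
grip_force: 39.8
```

Emit:
{"name": "carry_out", "arguments": {"deltas": [[[0, 0, 0.4, 0, 0, 0, 0.2], [0, 0, 0.4, 0, 0, 0, 0.2], [0, 0, 0.4, 0, 0, 0, 0.2], [0, 0, 0.2, 0, 0, 0, 0.2], [0, 0, 0, 0, 0, 0, 0.2]]]}}

```text
clock: 16.05
ee_pos: [0.466, -0.1579, 0.08]
tcp_rot: [[0.939, 0.344, -0.0], [0.344, -0.939, 0.0], [-0.0, -0.0, -1.0]]
ft_force: [-0.2, 0.1, -0.9]
opening: 0.339
grip_force: 39.8
```

Emit:
{"name": "carry_out", "arguments": {"deltas": [[[0, 0, 0.3, 0, 0, 0, 0.2], [0, 0, 0.2, 0, 0, 0, 0.2], [0, 0, 0.2, 0, 0, 0, 0.2], [0, 0, 0, 0, 0, 0, 0.2], [0, 0, 0, 0, 0, 0, 0.2]]]}}

```text
clock: 16.55
ee_pos: [0.4662, -0.1579, 0.0733]
tcp_rot: [[0.939, 0.344, -0.0], [0.344, -0.939, -0.0], [-0.0, 0.0, -1.0]]
ft_force: [-0.9, 0.7, -1.5]
opening: 0.339
grip_force: 39.8
```

Emit:
{"name": "carry_out", "arguments": {"deltas": [[[0, 0, 0.1, 0, 0, 0, 0.2], [0, 0, 0, 0, 0, 0, 0.35], [0, 0, 0, 0, 0, 0, 0.5], [0, 0, 0, 0, 0, 0, 0.65], [0, 0, 0, 0, 0, 0, 0.65], [0, 0, -2, 0, 0, 0, 0.65], [0, 0, -3, 0, 0, 0, 0.7], [0, 0, -5, 0, 0, 0, 0.75], [1, 0.1, -5, 0, 0, 0, 0.75], [4, 0.4, 0, 0, 0, 0, 0.75], [4, 0.4, 0, 0, 0, 0, 0.75], [4, 0.4, 0, 0, 0, 0, 0.75]]]}}

```text
clock: 17.75
ee_pos: [0.594, -0.1256, 0.2219]
tcp_rot: [[0.939, 0.343, 0.001], [0.343, -0.939, -0.001], [0.001, 0.001, -1.0]]
ft_force: [0.9, -0.8, 1.0]
opening: 0.754
grip_force: 0.0
```

Emit:
{"name": "carry_out", "arguments": {"deltas": [[[4, 0.4, 0, 0, 0, 0, 0.75], [2.5, 0.3, 0, 0, 0, 0, 0.75], [1, 0.2, 0, 0, 0, 0, 0.75], [0, 0, 0, 0, 0, 0, 0.75], [0, 0, 0, 0, 0, 0, 0.75]]]}}

```text
clock: 18.25
ee_pos: [0.6657, -0.1083, 0.2211]
tcp_rot: [[0.939, 0.344, -0.001], [0.344, -0.939, 0.0], [-0.001, -0.0, -1.0]]
ft_force: [-0.9, -0.6, -0.0]
opening: 0.75
grip_force: 0.0
```

```bash
python3 - <<'E'
from h import *
o=observe(); im=read_camera("wrist")[:,:,::-1].copy()
cv2.imwrite("pics/w7.png",im); print(o["ee_pos"],wproj([[.666,-.108,.12],[.666,-.108,0]],o))
E
```

```text
[ 0.66568074 -0.10828009  0.221074  ] [[284.58711153 207.6477736 ]
 [284.45162449 178.52420546]]
```

View pics/w7.png

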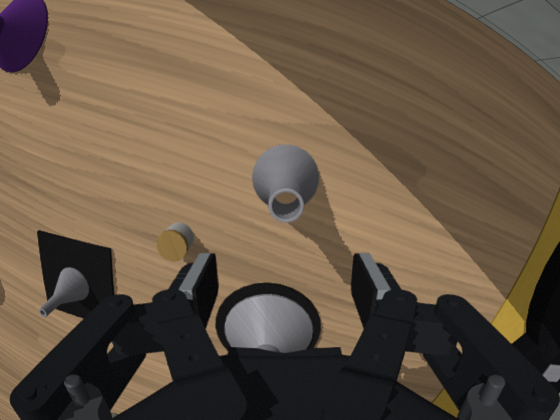

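Large slim: mouth at (286,205), rim centre at (286,177). The large broad funnel sits centred on the round mat at (268,325).

Emit:
{"name": "carry_out", "arguments": {"deltas": [[[0.2, 0.1, 3, 0, 0, 0, 0.75], [0, 0, 3, 0, 0, 0, 0.75], [0, 0, 3, 0, 0, 0, 0.75], [0, 0, 3, 0, 0, 0, 0.75], [0, 0, 1.4, 0, 0, 0, 0.75], [0, 0, 0.3, 0, 0, 0, 0.65], [0, 0, 0, 0, 0, 0, 0.5], [0, 0, 0, 0, 0, 0, 0.2], [0, 0, 0, 0, 0, 0, 0.2], [0, 0, 0, 0, 0, 0, 0.2], [0, 0, 0, 0, 0, 0, 0.2]]]}}

```text
clock: 19.4
ee_pos: [0.6693, -0.1084, 0.0864]
tcp_rot: [[0.939, 0.344, 0.003], [0.344, -0.939, -0.001], [0.002, 0.001, -1.0]]
ft_force: [-1.3, 0.5, 7.3]
opening: 0.328
grip_force: 39.8
```

Emit:
{"name": "carry_out", "arguments": {"deltas": [[[0, 0, -1, 0, 0, 0, 0.2], [0, 0, -2, 0, 0, 0, 0.2], [0, 0, -3, 0, 0, 0, 0.2], [0, 0, -3, 0, 0, 0, 0.2], [-0.5, -1, -3, 0, 0, 0, 0.2], [-1.3, -2.8, 0, 0, 0, 0, 0.2], [-1.7, -3.5, 0, 0, 0, 0, 0.2], [-1.7, -3.5, 0, 0, 0, 0, 0.2], [-1.7, -3.5, 0, 0, 0, 0, 0.2], [-1.7, -3.5, 0, 0, 0, 0, 0.2], [-1.3, -2.8, 0, 0, 0, 0, 0.2], [0, 0, 0, 0, 0, 0, 0.2]]]}}

```text
clock: 20.6
ee_pos: [0.5024, 0.0547, 0.2056]
tcp_rot: [[0.937, 0.349, 0.001], [0.349, -0.937, -0.001], [0.001, 0.001, -1.0]]
ft_force: [0.6, 0.4, -1.0]
opening: 0.325
grip_force: 39.7
```

```bash
python3 - <<'E'
from h import *
o=observe(); im=read_camera("wrist")[:,:,::-1].copy()
cv2.imwrite("pics/w8.png",im); print(o["ee_pos"])
t=np.linspace(0,2*np.pi,60); C=np.c_[np.cos(t),np.sin(t),0*t]; p=np.array([.4212,.1348,0])
for r,z in((.027,.006),(.007,.091)): cv2.polylines(im,[wproj(p+[0,0,z]+r*C,o).round().astype(np.int32)],True,(0,0,255))
c=np.r_[o["ee_pos"][:2],o["ee_pos"][2]-.0864]
for r,z in((.038,0),(.014,.12)): cv2.polylines(im,[wproj(c+[0,0,z]+r*C,o).round().astype(np.int32)],True,(0,255,0))
cv2.imwrite("pics/w8.png",im)
o1={"ee_pos":np.array([.66568074,-.10828009,.221074]),"tcp_rot":np.array([[.939,.344,-.001],[.344,-.939,0],[-.001,0,-1]])}
print(at("wrist",(44,311),.091,o1))
E
```

```text
[0.50241027 0.05467768 0.2056336 ]
[0.42281558 0.13044577]
```

View pics/w8.png

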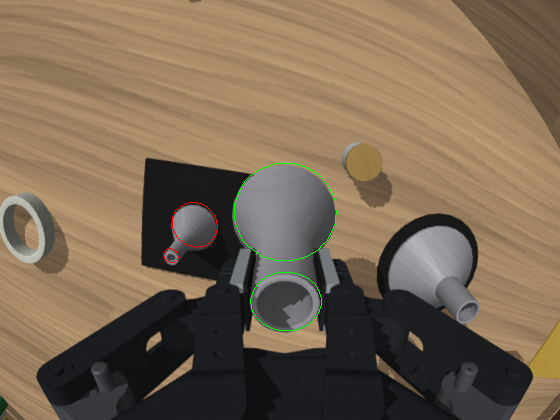

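The red rings land on the small slim funnel at (195,225) and the green ones on the held large slim. Moving above it.

Emit:
{"name": "carry_out", "arguments": {"deltas": [[[-1, -2, 0, 0, 0, 0, 0.2], [-1.5, -3.2, 0, 0, 0, 0, 0.2], [-1.3, -3, 0, 0, 0, 0, 0.2], [-1, -2, 0, 0, 0, 0, 0.2], [0, 0, 0, 0, 0, 0, 0.2], [0, 0, 0, 0, 0, 0, 0.2]]]}}

```text
clock: 21.25
ee_pos: [0.4252, 0.1297, 0.2049]
tcp_rot: [[0.939, 0.343, 0.001], [0.343, -0.939, -0.0], [0.001, 0.001, -1.0]]
ft_force: [-0.1, -0.1, -1.6]
opening: 0.322
grip_force: 39.8
```

```bash
python3 - <<'E'
from h import *
o=observe(); print(o["tcp_rot"].T@(np.r_[.4212,.1348,.0924]-o["ee_pos"])*100)
E
```

```text
[-0.21437783 -0.62714935 11.25004984]
```

Emit:
{"name": "carry_out", "arguments": {"deltas": [[[-0.2, -0.6, 0, 0, 0, 0, 0.2], [0, 0, 0, 0, 0, 0, 0.2], [0, 0, 1, 0, 0, 0, 0.2], [0, 0, 1.5, 0, 0, 0, 0.2], [0, 0, 1.5, 0, 0, 0, 0.2], [0, 0, 1, 0, 0, 0, 0.2], [0, 0, 1, 0, 0, 0, 0.2], [0, 0, 0.5, 0, 0, 0, 0.2], [0, 0, 0, 0, 0, 0, 0.2]]]}}

```text
clock: 22.15
ee_pos: [0.4202, 0.1351, 0.1387]
tcp_rot: [[0.939, 0.344, -0.001], [0.344, -0.939, -0.0], [-0.001, -0.0, -1.0]]
ft_force: [0.2, -0.2, -0.1]
opening: 0.326
grip_force: 39.8
```

Emit:
{"name": "carry_out", "arguments": {"deltas": [[[0, 0, 0.5, 0, 0, 0, 0.2], [0, 0, 0.5, 0, 0, 0, 0.2], [0, 0, 0.5, 0, 0, 0, 0.2], [0, 0, 0, 0, 0, 0, 0.2]]]}}

```text
clock: 22.55
ee_pos: [0.4201, 0.1351, 0.1237]
tcp_rot: [[0.939, 0.344, -0.001], [0.344, -0.939, -0.0], [-0.001, -0.0, -1.0]]
ft_force: [-0.0, -0.6, -1.8]
opening: 0.326
grip_force: 39.8
```

Emit:
{"name": "carry_out", "arguments": {"deltas": [[[0, 0, 0.5, 0, 0, 0, 0.2], [0, 0, 0.5, 0, 0, 0, 0.2], [0, 0, 0.4, 0, 0, 0, 0.2], [0, 0, 0, 0, 0, 0, 0.2]]]}}

```text
clock: 22.95
ee_pos: [0.4201, 0.1351, 0.1097]
tcp_rot: [[0.939, 0.344, -0.001], [0.344, -0.939, -0.0], [-0.001, -0.0, -1.0]]
ft_force: [-0.3, 0.2, -1.7]
opening: 0.326
grip_force: 39.8
```

Emit:
{"name": "carry_out", "arguments": {"deltas": [[[0.1, 0, 0.4, 0, 0, 0, 0.2], [0, 0, 0.3, 0, 0, 0, 0.2], [0, 0, 0.3, 0, 0, 0, 0.2], [0, 0, 0, 0, 0, 0, 0.2]]]}}

```text
clock: 23.35
ee_pos: [0.4212, 0.1355, 0.0999]
tcp_rot: [[0.939, 0.344, -0.001], [0.344, -0.939, -0.0], [-0.001, -0.0, -1.0]]
ft_force: [0.3, 0.3, -1.5]
opening: 0.324
grip_force: 39.8
```

Emit:
{"name": "carry_out", "arguments": {"deltas": [[[0, 0, 0.3, 0, 0, 0, 0.2], [0, 0, 0.2, 0, 0, 0, 0.2], [0, 0, 0.2, 0, 0, 0, 0.2], [0, 0, 0, 0, 0, 0, 0.2]]]}}

```text
clock: 23.75
ee_pos: [0.4212, 0.1355, 0.093]
tcp_rot: [[0.939, 0.344, -0.0], [0.344, -0.939, -0.0], [-0.0, -0.0, -1.0]]
ft_force: [1.7, 0.6, -2.2]
opening: 0.322
grip_force: 39.8
```

Release, rise and look.

Emit:
{"name": "carry_out", "arguments": {"deltas": [[[0, 0, 0, 0, 0, 0, 0.35], [0, 0, 0, 0, 0, 0, 0.5], [0, 0, 0, 0, 0, 0, 0.65], [0, 0, 0, 0, 0, 0, 0.65], [0, 0, -2, 0, 0, 0, 0.65], [0, 0, -3, 0, 0, 0, 0.7], [0, 0, -5, 0, 0, 0, 0.75], [0, 0, -5, 0, 0, 0, 0.75], [-1.5, 0, -1, 0, 0, 0, 0.75], [0, 0, 0, 0, 0, 0, 0.75], [0, 0, 0, 0, 0, 0, 0.75]]]}}

```text
clock: 24.85
ee_pos: [0.4073, 0.1302, 0.2529]
tcp_rot: [[0.939, 0.343, 0.0], [0.343, -0.939, -0.001], [0.0, 0.001, -1.0]]
ft_force: [0.7, 0.8, -0.7]
opening: 0.752
grip_force: 0.0
```

```bash
python3 - <<'E'
from h import *
o=observe(); a=read_camera("wrist")[:,:,::-1].copy(); b=read_camera("side")[:,:,::-1].copy()
t=np.linspace(0,2*np.pi,60); C=np.c_[np.cos(t),np.sin(t),0*t]
for p,rs in((np.array([.4212,.1355,.006]),((.038,0),(.014,.12))),(np.array([.4662,-.1579,.006]),((.06,0),(.0145,.1)))):
    for r,z in rs:
        cv2.polylines(a,[wproj(p+[0,0,z]+r*C,o).round().astype(np.int32)],True,(0,0,255))
        cv2.polylines(b,[proj("side",p+[0,0,z]+r*C).round().astype(np.int32)],True,(0,0,255))
c=cv2.resize(b[110:320,200:420],None,fx=2,fy=2)
cv2.imwrite("pics/f.png",np.hstack([cv2.resize(a,(360,420))*0+cv2.resize(a[:, 100:460],(360,420)),c]))
E
```

```text
(no output)
```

View pics/f.png

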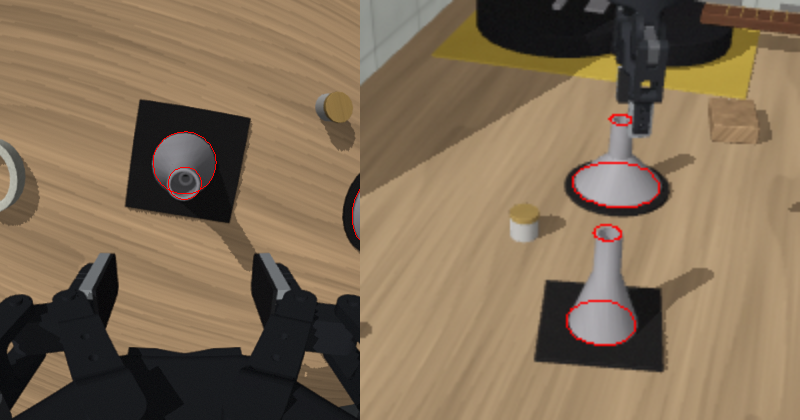

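Both nests stand upright and centred, and their predicted rims at mat height match in both views. The small spout shows inside the large slim mouth at (184,183), and the gripper is clear.

```bash
python3 -c "
from workcell import *
print(sign_off())"
```

```text
the job is handed in; nothing more can be done
None
```

The job is handed in at about 25 s of the 109 s: in the last pictures both large funnels stand upright over their small ones, broad on the round mat and slim on the square mat, with everything let go and the bystanders untouched; no verdict came back.

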